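Lock the sandwich press shut for putting away

ROBOT

A 7-joint arm with a two-finger parallel gripper is mounted at the origin on the work surface. World frame = base frame: x ahead of the robot, y to its left, z up, the work surface at z = 0. Lengths are in m, angles in rad, forces in N, time in s.
With the tool pointing down it reaches from about 0.425 to 0.925 m from the base axis. Payload 6.8 kg.
Tool frame: the origin (TCP) lies at the very end of the fingers, on their centre line; the grasp point (between the pads) lies 19 mm behind it; z points along the fingers, x is the direction in which the jaws open and shut, and the axes are right-handed (so a half turn about z gives the same grasp; the last joint's range is limited). The gripper opens to 85 mm and grips with 20 to 120 N. Pads are 22 mm wide; open, the fingers measure 114 mm over their backs; the gripper's body (76 mm by 85 mm) begins 54 mm behind the grasp point. The pads swing forward as they close: fully open they stand 13 mm farther back than shut.
Start: joints at [-0.108, 0.477, 0.022, 1.555, -0.011, 1.109, -0.083], TCP at [0.675, 0, 0.231] pointing down, gripper open.
Joint ranges: [-2.96, 2.96], [-0.34, 2.1], [-1.41, 1.46], [0.24, 2.44], [-1.37, 4.51], [0.17, 1.92], [-2.96, 2.96]. Speed limits (rad/s): [2.39, 2.39, 3.14, 3.14, 3.14, 3.14, 3.14].

INTERFACE

Orientations are given as a rotation vector (axis times angle).
In Python, from bench import * gives the robot as it stands.
- The arm moves only by the tool servo_tool, never from a script. Its argument "increments" is one flat list of numbers, 7 for each row, row after row: the shift along the tool's x, y, z in mm, then the turn, a rotation vector about the tool's x, y, z in rad, then the finger opening in mm, from 0 to 85.4. In form: [tx, ty, tz, wx, wy, wz, fingers, tx, ty, tz, wx, wy, wz, fingers, ...]. A call has exactly 8 rows; each row shifts and turns the commanded pose from where the row before left it, along the tool's axes as they then stand; what a row does not reach is not made up. A row lasts 1/8 s, in which the tool goes at most 62.5 mm and 10.7 degrees, less where a joint would pass 70% of its speed; a pose out of reach is approached as far as the arm can. A call is refused whole if a number of a shift passes 62.5 or a number of a turn 0.188, either way. A call with a gripper value outside its range is refused whole. The fingers move at their own pace and stop on an object; "squeeze" is the grip in N (left out, the last holds). Time passes only in rows, so rows that do not move let the fingers close, or fill a call up. It gives the time, the measured TCP pose, the force and the opening at its end, in the units of the state.
- get_obs(): the state, without advancing time (a new reading comes with each control period).
- grab_frame(name): name is "scene" or "side" or "wrist"; returns (picture, depth): 400x640x3 uint8, red, green, blue; 400x640 float32, m along the optical axis (not along the pixel's ray), 0 where there is no reading.
- calibration(name): a dict with "fx", "fy", "cx", "cy" (pixels), "eye" and "orientation" of the camera in the world; the wrist camera has in their place "T_tool_cam" (4x4, takes a point from camera to tool coordinates, whose origin is the TCP and whose axes are the tool frame's). Camera axes: x right, y up, looking along -z (the intrinsics and any distortion apply to the point x, -y, -z); pixel columns grow to the right and rows downward; lengths in m; the calibration is good to about 2 mm. A picture is of the moment at which its call begins: read the wrist's pose just before it. calibration takes no time and is no camera call.
- hand_in(): hands the job in, once; it reports no verdict.
The state is a dict: "clock": time; "joints": joint angles; "qvel": joint speeds; "tau": joint torques, N m; "tcp_pos": TCP position; "orientation": TCP orientation; "contact_force": force on the tool from outside, world axes, zero at the start; "moment": the same for the moment, N m; "grip_width": finger opening in m.
Only numpy, scipy, OpenCV 4.12 (cv2) and the standard library are available. Lean on these libraries where they do the work, as an engineer would, in place of code of your own. Each camera call takes 0.05 s, during which the arm holds its last target.

TASK

Get the sandwich press ready to be put away: first slide the blue thickness selector all the way to its end stop at the hinge side, then fold the upper half down, take the red-gripped locking pin out of its wooden rest and push it down through the orange lug of the upper half into the orange block of the base. A spring inside keeps lifting the upper half a little, so finish while still gripping the pin and pressing it firmly down, the pin's flange holding the two halves fully shut; do not let go. Leave the mug, the jar and the pepper mill where they stand.

Things in the scene. Friction and masses are not known exactly. Their poses are not given: they have to be found in the camera images.
- press: Base (fixed) of an aluminium sandwich press. Origin on the counter under its centre; +z up, +y towards the hinge, +x away from the slide deck. Main block x -90 to 90, y -85 to 95, 50 mm high (ribs to 56). Low black deck with the slide at x -150 to -90. Orange block with the pin hole: x 15 to 65, y -135 to -80, 50 mm high. The upper half hinges on the +y edge.
- selector (a joint): Thickness slide: 0 to 0.090 m, grows as the blue grip slides along the press's +y (towards the hinge side); end stop at 0.090. Friction about 1.5 N, stays where it is left.
- selector_grip (a point): Centre, at half height, of the blue slide grip (28 mm along the press's x, 20 mm along y, 40 mm high, bottom at 34.5 and top at 74.5 mm above the counter). It rides on an aluminium track whose top is 34 mm above the counter; free space on both its y sides.
- lid (a joint): Hinge of the upper half, rad: 0 fully shut, 1.3 to 1.5 (nearly upright) at the start, at most 1.55. Stays put above about 1.25; below about 1.15 it sinks slowly shut by itself (soft-close, about 2 s) until it rests ajar at about 0.05 to 0.08 on a brass spring ejector. Pressing it fully shut takes about 5 N at its lug, and it lifts again when let go.
- lid_hinge (a point): On the hinge axis, mid-length, 60 mm above the counter, 95 mm along press +y; the axis runs along the press's x.
- lid_handle (a point): On the outer (upper when shut) face of the black handle tongue (55 mm along press x, 50 long, 16 thick) at the free edge of the upper half, 195 mm from the hinge axis, press x -45. Press open: it stands on top, outer face to press +y; push it to press -y to close. Upper half: slab 170 x 160 x 22 mm; its orange lug beside the tongue ends 230 mm from the axis.
- lug_hole (a point): Centre of the 16 mm hole, at the upper face of the 12 mm thick orange lug (45 mm wide) of the upper half, 205 mm from the hinge axis at press x +40; 70 mm above the counter when shut, right above the socket. The aluminium slab begins 35 mm from the hole's centre.
- socket (a point): Centre of the mouth of the 16 mm through hole (vertical, 50 mm deep) in the orange base block: 50 mm above the counter, press x +40, y -110 mm.
- rest: Dark wooden block 75 x 75 x 60 mm, fixed to the counter; the pin stands in its vertical 16 mm hole. Origin under its centre.
- pin_grip (a point): Centre of the red round grip of the loose locking pin: 22 mm diameter, 50 mm high, axis z up. Under it a steel flange 30 mm diameter, 5 mm thick, then a 12 mm shank 45 mm long with a tapered tip. Flange underside 30 mm, tip 75 mm below this point. About 80 g.
- pin_tip (a point): Tip of the pin's shank, on its axis. About 25 mm above the counter when the pin is home with the press shut (15 mm in the rest).
- mug: White mug, 78 mm wide, 90 mm high, handle at its +y; origin under its centre. Leave alone.
- jar: Glass jar, 68 mm wide, 110 mm high; origin under its centre. Leave alone.
- mill: Wooden pepper mill, 52 mm wide, 110 mm high; origin under its centre. Leave alone.
Things that resemble listed ones, but are neither listed nor needed, are in the scene too. What is shaped like the part that bears pin_grip but green or purple is not meant.

How it is judged:
By the outcome, as a careful person would: the job done as asked, in the order asked, and still so for the second after the job is handed in, while the arm keeps its last pose, push and grip.
It also fails if it takes over 61 s, if anything falls off the work surface, if the arm or the gripper's body presses on something with over 40 N, if the wrist force passes 120 N, or if a joint passes its speed limit or range.

## Working session

There is one attempt and no reset: what is moved stays moved. The work goes in short steps, Python scripts to look and compute and a tool call to move; the robot and the scene stay as the last step left them, time stands still between calls to the robot, and variables do not carry over. Pictures are saved under pics/ and viewed, and the job is handed in when it is done.

Besides the shell and the picture viewer there is one more tool, called after "Request:" as name(argument=value, ...) on one line, values as JSON. servo_tool: Moves the arm, as the interface text tells. Its arguments: {"type":"object","properties":{"increments":{"type":"array","items":{"type":"number"}},"squeeze":{"type":"number"}},"required":["increments"]}

```bash
mkdir -p pics; ls; cat > h.py <<'E'
from bench import *
import numpy as np, cv2
from scipy.spatial.transform import Rotation as R
E
python3 - <<'E'
from h import *
o=get_obs(); print(o)
for n in ("scene","side","wrist"):
    p,d=grab_frame(n); cv2.imwrite(f"pics/{n}0.png",p[:,:,::-1]); np.savez(f"{n}0.npz",p=p,d=d,pos=o["tcp_pos"],ori=o["orientation"])
    print(n,calibration(n))
E
```

```text
pics
{'clock': 0.0, 'joints': array([-0.10812999,  0.47780102,  0.0223503 ,  1.55643173, -0.01150426,
        1.10927734, -0.08308712]), 'qvel': array([ 0.0004071 , -0.00201925, -0.00039584,  0.00070039,  0.00131091,
        0.00107357,  0.0013074 ]), 'tau': array([-5.45967814e-04, -5.96443820e+01,  1.60769675e+00, -2.81194621e+01,
        1.24063640e-02,  9.39900521e-03,  2.20753498e-05]), 'tcp_pos': array([6.74425163e-01, 1.51230467e-06, 2.30333620e-01]), 'orientation': array([ 3.14145764e+00,  8.38545906e-05, -2.80236749e-03]), 'contact_force': array([-0.75685972, -0.13475201,  0.21714357]), 'moment': array([-0.033209  , -0.03679948, -0.01226689]), 'grip_width': 0.08510229057166355}
scene {'fx': 482.94417677448365, 'fy': 482.94417677448365, 'cx': 321.94731367490334, 'cy': 205.19872294123, 'eye': array([ 1.10439612, -0.50517054,  1.08340204]), 'orientation': array([0.53624154, 0.25684654, 0.9008678 ])}
side {'fx': 437.7830097476568, 'fy': 437.7830097476568, 'cx': 314.76195938142615, 'cy': 194.36214824359107, 'eye': array([ 0.53688839, -0.95010413,  0.59343424]), 'orientation': array([ 1.03548864, -0.04187616, -0.09673536])}
wrist {'fx': 307.8583072309899, 'fy': 307.8583072309899, 'cx': 320.01198170255714, 'cy': 197.10568823802097, 'T_tool_cam': array([[ 9.99999644e-01,  7.99478276e-04,  2.70977779e-04,
        -7.30328313e-05],
       [ 8.44130506e-04, -9.49400715e-01, -3.14066187e-01,
        -8.01524155e-02],
       [ 6.17740336e-06,  3.14066303e-01, -9.49401052e-01,
        -1.43065179e-01],
       [ 0.00000000e+00,  0.00000000e+00,  0.00000000e+00,
         1.00000000e+00]])}
```

View pics/scene0.png

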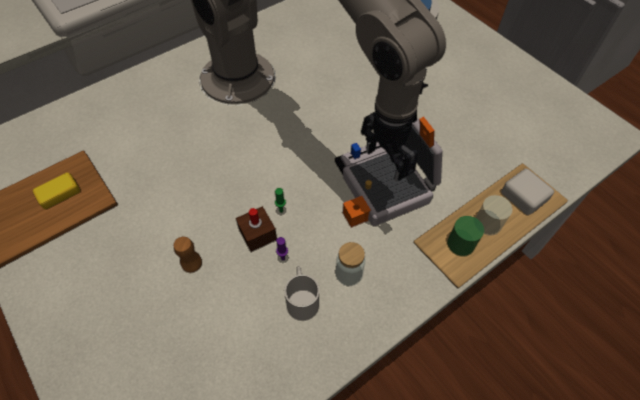

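View pics/side0.png

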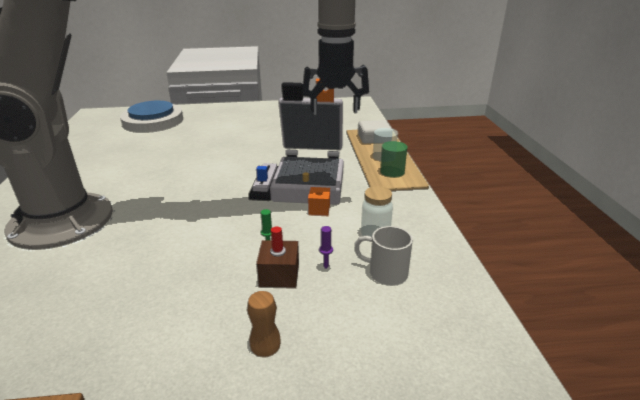

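View pics/wrist0.png

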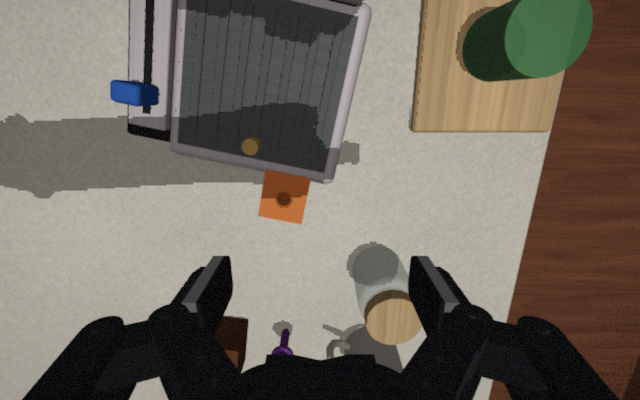

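The scene and side pictures show three pin-like things:
- red at scene (254,215) and side (277,238)
- green at scene (280,197)
- purple at scene (281,245)

Red, standing in the dark wooden block, fits the description. Next I'll enlarge it and measure.

```bash
cat >> h.py <<'E'
def campose(n,pos=None,ori=None):
    c=calibration(n)
    if n=="wrist":
        T=np.eye(4);T[:3,:3]=R.from_rotvec(ori).as_matrix();T[:3,3]=pos
        return c,T@c["T_tool_cam"]
    T=np.eye(4);T[:3,:3]=R.from_rotvec(c["orientation"]).as_matrix();T[:3,3]=c["eye"];return c,T
def ray(n,u,v,pos=None,ori=None):
    c,T=campose(n,pos,ori)
    d=np.array([(u-c["cx"])/c["fx"],-(v-c["cy"])/c["fy"],-1.]);return T[:3,3],T[:3,:3]@d
def onz(n,u,v,z,**k):
    e,d=ray(n,u,v,**k);return e+d*(z-e[2])/d[2]
def cloud(f,n):
    z=np.load(f);p,d=z["p"],z["d"];c,T=campose(n,z["pos"],z["ori"])
    v,u=np.mgrid[:400,:640]
    X=np.stack([(u-c["cx"])/c["fx"]*d,-(v-c["cy"])/c["fy"]*d,-d],-1)@T[:3,:3].T+T[:3,3]
    X[d==0]=np.nan
    return p,X
def mask(p,lo,hi):
    return cv2.inRange(cv2.cvtColor(p,cv2.COLOR_RGB2HSV),lo,hi)
def tri(a,b):
    (p,d),(q,e)=a,b
    A=np.stack([d,-e],1);t=np.linalg.lstsq(A,q-p,rcond=None)[0]
    P,Q=p+d*t[0],q+e*t[1];return (P+Q)/2,np.linalg.norm(P-Q)
E
python3 - <<'E'
from h import *
cols={"red":((0,200,90),(4,255,255)),"blue":((108,150,60),(125,255,255)),"orange":((5,180,90),(14,255,255)),"green":((60,120,40),(80,255,255)),"purple":((128,120,40),(150,255,255))}
for n in ("scene","side","wrist"):
    p,X=cloud(f"{n}0.npz",n)
    for k,(lo,hi) in cols.items():
        m=mask(p,lo,hi);nn,l,s,c=cv2.connectedComponentsWithStats(m)
        for i in range(1,nn):
            if s[i,4]>25:
                q=X[l==i];print(n,k,s[i],c[i].round(1),np.nanmedian(q,0).round(3),np.nanpercentile(q,3,axis=0).round(3),np.nanpercentile(q,97,axis=0).round(3))
a=cv2.imread("pics/scene0.png")[130:280,210:450];b=cv2.imread("pics/side0.png")[60:300,230:400]
cv2.imwrite("pics/c1.png",cv2.resize(a,None,fx=3,fy=3,interpolation=3));cv2.imwrite("pics/c2.png",cv2.resize(b,None,fx=2.5,fy=2.5,interpolation=3))
cv2.imwrite("pics/c3.png",cv2.resize(cv2.imread("pics/wrist0.png")[0:240,90:390],None,fx=2.5,fy=2.5,interpolation=3))
E
```

```text
scene red [249 209   9   7  46] [252.7 211.9] [ 0.526 -0.263  0.114] [ 0.506 -0.272  0.077] [ 0.533 -0.246  0.117]
scene blue [352 144   8   8  49] [355.4 147.5] [0.494 0.079 0.074] [0.483 0.072 0.07 ] [0.506 0.089 0.077]
scene orange [420 117  14  16  91] [426.3 125. ] [0.666 0.124 0.285] [0.645 0.116 0.281] [0.686 0.132 0.287]
scene orange [344 197  26  22 332] [356.1 207.1] [ 0.632 -0.029  0.049] [ 0.609 -0.055  0.044] [ 0.656 -0.002  0.053]
scene green [276 188   9  20 130] [279.5 198. ] [ 0.511 -0.179  0.077] [ 0.499 -0.186  0.047] [ 0.516 -0.168  0.102]
scene purple [276 238  11  19 147] [281.2 247. ] [ 0.629 -0.254  0.082] [ 0.616 -0.261  0.047] [ 0.634 -0.243  0.101]
side red [271 228  10   8  44] [275.8 230.5] [ 0.526 -0.267  0.113] [ 0.519 -0.274  0.107] [ 0.533 -0.26   0.115]
side blue [257 166  10  15 125] [261.8 172.8] [0.494 0.074 0.06 ] [0.484 0.069 0.04 ] [0.506 0.085 0.073]
side orange [317  90  16  11 143] [325.5  95.7] [0.67  0.129 0.241] [0.65  0.122 0.228] [0.685 0.137 0.256]
side orange [309 188  21  27 510] [318.8 200.5] [ 0.632 -0.051  0.041] [ 0.609 -0.058  0.006] [ 0.655 -0.006  0.05 ]
side green [261 210  10  29 202] [265.9 222.8] [ 0.505 -0.184  0.076] [ 0.497 -0.188  0.045] [ 0.513 -0.172  0.099]
side purple [320 227  13  40 264] [325.8 243.3] [ 0.623 -0.259  0.067] [ 0.615 -0.264  0.014] [ 0.631 -0.25   0.1  ]
wrist blue [111  80  47  26 942] [133.1  92.7] [0.501 0.082 0.074] [0.483 0.073 0.045] [0.508 0.092 0.076]
wrist orange [ 262  170   48   39 1019] [283.8 186.4] [ 0.634 -0.014  0.05 ] [ 0.613 -0.037  0.048] [0.659 0.001 0.052]
wrist purple [272 329  20  26 233] [283.  344.7] [ 0.623 -0.245  0.048] [ 0.612 -0.248  0.008] [ 0.634 -0.237  0.053]
```

View pics/c1.png

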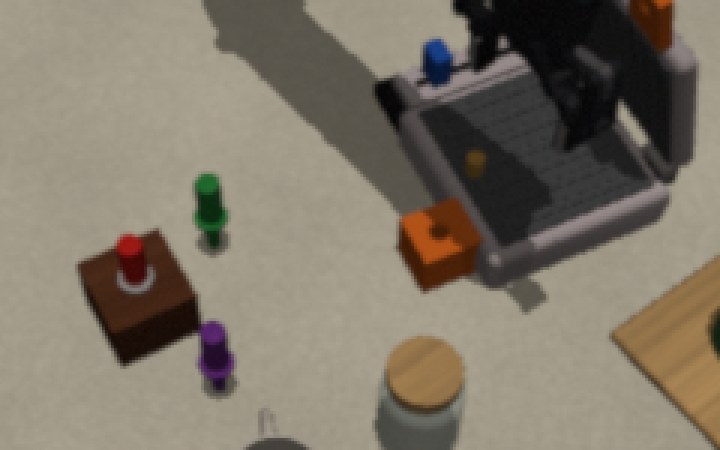

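View pics/c2.png

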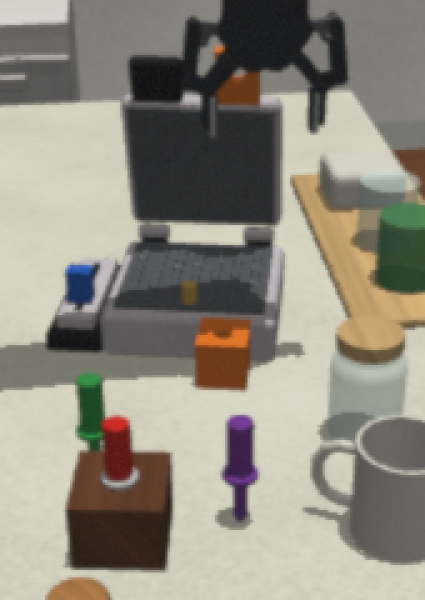

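View pics/c3.png

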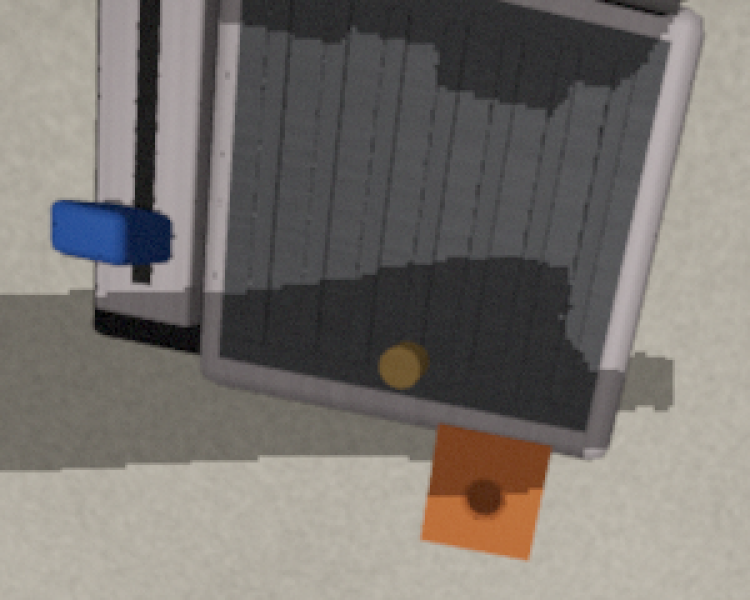

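Red is confirmed as the pin: it stands in the wooden rest at crop c1 (130,265). Green and purple stand free on the counter. Next come the press pose and the pin axis.

```bash
python3 - <<'E'
from h import *
z=np.load("wrist0.npz");k=dict(pos=z["pos"],ori=z["ori"])
W=lambda cu,cv,h:onz("wrist",90+cu/2.5,cv/2.5,h,**k)
s=W(485,497,.05);print("socket",s, "scene:",onz("scene",210+438/3,130+231/3,.05))
a,b=W(423,540,.05),W(528,559,.05);print("block edge",a,b,np.degrees(np.arctan2(*(b-a)[[1,0]])),np.linalg.norm(b-a))
c,d=W(205,365,.05),W(440,430,.05)
# rim right edge line & block sides
e,f=W(440,425,.05),W(423,540,.05);print("block left side",np.degrees(np.arctan2(*(e-f)[[1,0]]))-90,np.linalg.norm(e-f))
e,f=W(550,450,.05),W(528,559,.05);print("block right side",np.degrees(np.arctan2(*(e-f)[[1,0]]))-90)
p,X=cloud("side0.npz","side");
# deck / track edges
e,f=W(98,20,.034),W(96,300,.034);print("track left",e,f,np.degrees(np.arctan2(*(e-f)[[1,0]]))-90)
e,f=W(215,360,.05),W(222,40,.056);print("rib left",np.degrees(np.arctan2(*(e-f)[[1,0]]))-90)
e,f=W(592,430,.056),W(672,40,.056);print("rib right",np.degrees(np.arctan2(*(f-e)[[1,0]]))-90)
# handle/lid cloud in side: dark; list world points of orange lug
yaw=-10.5
for yaw in (-9.5,-10.5,-11.5):
    Rz=R.from_euler('z',yaw,degrees=True).as_matrix()
    o=s-Rz@[.04,-.11,.05];print(yaw,"origin",o,"hinge",o+Rz@[0,.095,.06])
    for n in("scene","side","wrist"):
        p,X=cloud(f"{n}0.npz",n);m=mask(p,(108,150,60),(125,255,255));q=X[m>0];q=(q-o)@Rz
        print(n,"blue press frame",np.nanpercentile(q,5,axis=0).round(4),np.nanpercentile(q,95,axis=0).round(4))
        if n!="wrist":
            q=(X[mask(p,(5,180,90),(14,255,255))>0]-o)@Rz;q=q[q[:,2]>.15];print(n,"lug",np.nanpercentile(q,5,axis=0).round(4),np.nanpercentile(q,95,axis=0).round(4))
# pin
for n in("scene","side"):
    p,X=cloud(f"{n}0.npz",n)
    hsv=cv2.cvtColor(p,cv2.COLOR_RGB2HSV);m=((hsv[...,0]<5)|(hsv[...,0]>174))&(hsv[...,1]>170)&(hsv[...,2]>60)
    u0=(249,205) if n=="scene" else (268,222)
    q=m.copy();q[:]=0;q[u0[1]:u0[1]+35,u0[0]:u0[0]+20]=1;q&=m
    v,u=np.nonzero(q);print(n,u.min(),u.max(),v.min(),v.max(),q.sum(),u.mean(),v.mean())
    (cx,cy),wh,an=cv2.minAreaRect(np.stack([u,v],1).astype(np.float32));print("mid",cx,cy,wh,onz(n,cx,cy,.09))
c1=ray("scene",210+131/3,130+259/3);
E
```

```text
socket [ 0.63400982 -0.02882423  0.05      ] scene: [ 0.63285363 -0.02903691  0.05      ]
block edge [ 0.60521321 -0.04932623  0.05      ] [ 0.65248649 -0.05863736  0.05      ] -11.14257427724728 0.04818153280739151
block left side -11.333244613424867 0.054249295238847646
block right side -11.649549453470243
track left [0.4897386  0.16030378 0.034     ] [0.46827962 0.05508052 0.034     ] -11.52669728643248
rib left -190.90234803193624
rib right -10.971554099261482
-9.5 origin [ 6.12713637e-01  8.62690923e-02 -1.38777878e-17] hinge [0.62839316 0.17996622 0.06      ]
scene blue press frame [-0.1268 -0.0328  0.0705] [-0.1037 -0.018   0.0768]
scene lug [0.0265 0.0409 0.2811] [0.0654 0.0515 0.2866]
side blue press frame [-0.1249 -0.0359  0.0409] [-0.1045 -0.023   0.0726]
side lug [0.0291 0.0457 0.2287] [0.0649 0.0569 0.2577]
wrist blue press frame [-0.1264 -0.0311  0.0469] [-0.1024 -0.0141  0.0757]
-10.5 origin [ 6.14725536e-01  8.66232327e-02 -1.38777878e-17] hinge [0.63203791 0.18003245 0.06      ]
scene blue press frame [-0.1284 -0.0356  0.0705] [-0.1052 -0.0208  0.0768]
scene lug [0.0
[... 348 characters left out ...]
]
scene blue press frame [-0.1298 -0.0384  0.0705] [-0.1065 -0.0236  0.0768]
scene lug [0.021  0.041  0.2811] [0.0599 0.0515 0.2866]
side blue press frame [-0.1274 -0.0412  0.0409] [-0.1073 -0.0282  0.0726]
side lug [0.0234 0.0464 0.2287] [0.0592 0.0568 0.2577]
wrist blue press frame [-0.1293 -0.0365  0.0469] [-0.1054 -0.0195  0.0757]
scene 249 258 209 223 111 253.53153153153153 215.57657657657657
mid 253.58108520507812 215.98648071289062 (14.631509780883789, 8.38434886932373) [ 0.52339454 -0.26192092  0.09      ]
side 271 282 227 250 215 276.4372093023256 238.64186046511628
mid 276.6349792480469 238.5243682861328 (23.215129852294922, 10.243925094604492) [ 0.52648724 -0.26190041  0.09      ]
```

```bash
cat >> h.py <<'E'
YAW=np.radians(-11.2); SOCK=np.array([.6335,-.0289,.05])
RP=R.from_euler('z',YAW).as_matrix(); ORG=SOCK-RP@[.04,-.11,.05]
def w(p): return ORG+RP@np.array(p,float)
def pr(q): return (np.array(q)-ORG)@RP
def go(pp):
    """tool-frame mm to press-frame point pp"""
    o=get_obs();Rt=R.from_rotvec(o["orientation"]).as_matrix()
    print("t",o["clock"].__round__(2),"press tcp",pr(o["tcp_pos"]).round(4),"F press",(RP.T@o["contact_force"]).round(1),"grip",round(o["grip_width"],4))
    print("tool in press",(RP.T@Rt).round(3).tolist()); print("delta mm",(1000*Rt.T@(w(pp)-o["tcp_pos"])).round(1))
E
python3 -c "
from h import *
go([-.12,-.07,.15])"
```

```text
t 0.15 press tcp [ 0.0746 -0.0736  0.2306] F press [-1.3  0.3 -0.1] grip 0.0856
tool in press [[0.981, 0.194, -0.001], [0.194, -0.981, -0.0], [-0.001, 0.0, -1.0]]
delta mm [-190.1  -41.4   80.8]
```

Request:
servo_tool(increments=[-47, -10, 20, 0, 0, 0, 0, -47, -10, 20, 0, 0, 0, 0, -47, -10, 20, 0, 0, 0, 0, -47, -10, 20, 0, 0, 0, 0, 0, 0, 0, 0, 0, 0.1, 0, 0, 0, 0, 0, 0, 0.095, 0, 0, 0, 0, 0.17, 0, 0, 0, 0, 0, 0, 0.17, 0, 0, 0])

```text
clock: 1.15
tcp_pos: [0.4873, 0.0412, 0.1517]
orientation: [-2.793, 0.269, -0.047]
contact_force: [-1.0, 0.3, -0.5]
grip_width: 0.0001
```

```bash
python3 -c "
from h import *
go([-.12,-.07,.054])"
```

```text
t 1.15 press tcp [-0.1171 -0.0696  0.1517] F press [-1.   0.1 -0.5] grip 0.0001
tool in press [[1.0, 0.004, 0.0], [0.003, -0.944, 0.331], [0.001, -0.331, -0.944]]
delta mm [-3.  32.6 92.1]
```

Request:
servo_tool(increments=[-1, 11, 31, 0, 0, 0, 0, -1, 11, 31, 0, 0, 0, 0, -1, 11, 30, 0, 0, 0, 0, 0, 0, 0, 0.17, 0, 0, 0, 0, -7, 4, 0, 0, 0, 0, 0, -7, 4, 0, 0, 0, 0, 0, -7, 4, 0, 0, 0, 0, 0, -7, 4, 0, 0, 0, 0])

```text
clock: 2.15
tcp_pos: [0.4891, 0.073, 0.0516]
orientation: [-2.651, 0.254, -0.057]
contact_force: [-0.7, -1.5, 0.9]
grip_width: 0.0003
```

```bash
python3 - <<'E'
from h import *
go([-.12,0.03,.054])
p,d=grab_frame("side"); cv2.imwrite("pics/s1.png",cv2.resize(p[60:260,200:420,::-1],None,fx=3,fy=3))
E
```

```text
t 2.15 press tcp [-0.1214 -0.0381  0.0516] F press [-0.4 -1.6  0.9] grip 0.0003
tool in press [[1.0, 0.003, -0.005], [0.005, -0.887, 0.461], [-0.003, -0.461, -0.887]]
delta mm [  1.8 -61.5  29.3]
```

View pics/s1.png

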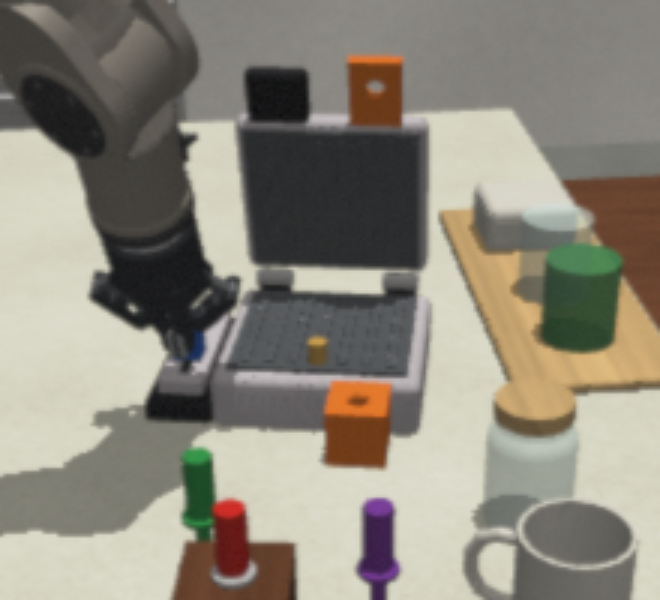

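Request:
servo_tool(increments=[0, -6.6, 3.6, 0, 0, 0, 0, 0, -6.6, 3.6, 0, 0, 0, 0, 0, -6.6, 3.6, 0, 0, 0, 0, 0, -6.6, 3.6, 0, 0, 0, 0, 0, -6.6, 3.6, 0, 0, 0, 0, 0, -6.6, 3.6, 0, 0, 0, 0, 0, -6.6, 3.6, 0, 0, 0, 0, 0, -6.6, 3.6, 0, 0, 0, 0])

```text
clock: 3.2
tcp_pos: [0.5005, 0.1307, 0.05]
orientation: [-2.65, 0.259, -0.057]
contact_force: [1.0, -1.9, 0.5]
grip_width: 0.0004
```

```bash
python3 - <<'E'
from h import *
go([-.12,0.04,.054])
p,d=grab_frame("scene"); cv2.imwrite("pics/s2.png",cv2.resize(p[90:250,300:480,::-1],None,fx=4,fy=3.5))
E
```

```text
t 3.2 press tcp [-0.1215  0.0207  0.05  ] F press [ 1.4 -1.7  0.5] grip 0.0004
tool in press [[1.0, -0.0, -0.005], [0.002, -0.887, 0.462], [-0.005, -0.462, -0.887]]
delta mm [  1.5 -18.9   5.4]
```

View pics/s2.png

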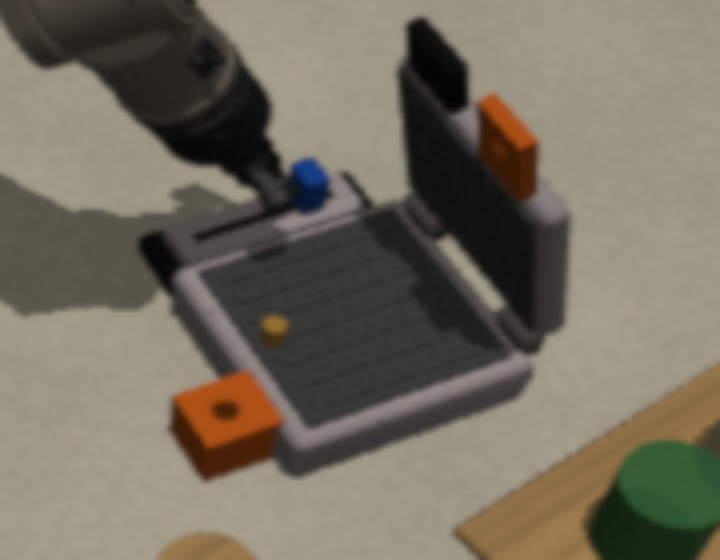

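Request:
servo_tool(increments=[0, -3.5, 1.7, 0, 0, 0, 0, 0, -3.5, 1.7, 0, 0, 0, 0, 0, -3.5, 1.7, 0, 0, 0, 0, 0, -2.7, 1.3, 0, 0, 0, 0, 0, -2.7, 1.3, 0, 0, 0, 0, 0, -2.7, 1.3, 0, 0, 0, 0, 0, -2.7, 1.3, 0, 0, 0, 0, 0, -2.7, 1.3, 0, 0, 0, 0])

```text
clock: 4.25
tcp_pos: [0.5041, 0.145, 0.0484]
orientation: [-2.66, 0.274, -0.059]
contact_force: [-13.5, -45.6, 15.1]
grip_width: 0.0003
```

```bash
python3 - <<'E'
from h import *
go([-.12,0.05,.054])
E
```

```text
t 4.25 press tcp [-0.1207  0.0355  0.0484] F press [ -4.4 -47.4  15.1] grip 0.0003
tool in press [[1.0, -0.01, -0.0], [-0.009, -0.892, 0.452], [-0.005, -0.452, -0.892]]
delta mm [  0.6 -15.5   1.6]
```

Request:
servo_tool(increments=[0, 13, -7, 0, 0, 0, 0, 0, 13, -7, 0, 0, 0, 0, 0, 13, -7, 0, 0, 0, 0, -10, -10, -27, 0, 0, 0, 0, -10, -18, -36, 0, 0, 0, 0, -10, -18, -36, 0, 0, 0, 0, -10, -18, -36, 0, 0, 0, 0, -10, -18, -36, 0, 0, 0, 0])

```text
clock: 5.25
tcp_pos: [0.4469, 0.1165, 0.2426]
orientation: [-2.65, 0.257, -0.056]
contact_force: [0.4, -0.4, -0.3]
grip_width: -0.0002
```

```bash
python3 - <<'E'
from h import *
go([-.16,0.14,.24])
for n in("scene","side"):
    p,d=grab_frame(n); np.savez(f"{n}3.npz",p=p,d=d,pos=0,ori=0)
    p,X=cloud(f"{n}3.npz",n);m=mask(p,(108,150,60),(125,255,255))
    q=pr(X[m>0].reshape(-1,3));q=q[(q[:,2]<.08)&(abs(q[:,0])<.2)];print(n,"blue",len(q),np.nanpercentile(q,5,axis=0).round(4),np.nanpercentile(q,95,axis=0).round(4))
    q=pr(X[mask(p,(5,180,90),(14,255,255))>0]);q=q[q[:,2]>.15];print("lug",np.nanpercentile(q,3,axis=0).round(4),np.nanpercentile(q,97,axis=0).round(4))
    if n=="side":cv2.imwrite("pics/s3.png",cv2.resize(p[60:220,200:380,::-1],None,fx=4,fy=3.5))
    else: cv2.imwrite("pics/s4.png",cv2.resize(p[90:250,300:480,::-1],None,fx=4,fy=3.5))
E
```

```text
t 5.25 press tcp [-0.1713 -0.0036  0.2426] F press [ 0.4 -0.3 -0.3] grip -0.0002
tool in press [[1.0, 0.001, -0.006], [0.003, -0.887, 0.462], [-0.005, -0.462, -0.887]]
delta mm [  11.8 -126.2   68.6]
scene blue 45 [-0.128   0.0419  0.0704] [-0.1071  0.057   0.0776]
lug [0.0209 0.0403 0.2819] [0.0617 0.0516 0.2872]
side blue 103 [-0.1256  0.039   0.0391] [-0.1066  0.0488  0.0731]
lug [0.0245 0.0413 0.2296] [0.0608 0.0558 0.2841]
```

View pics/s3.png

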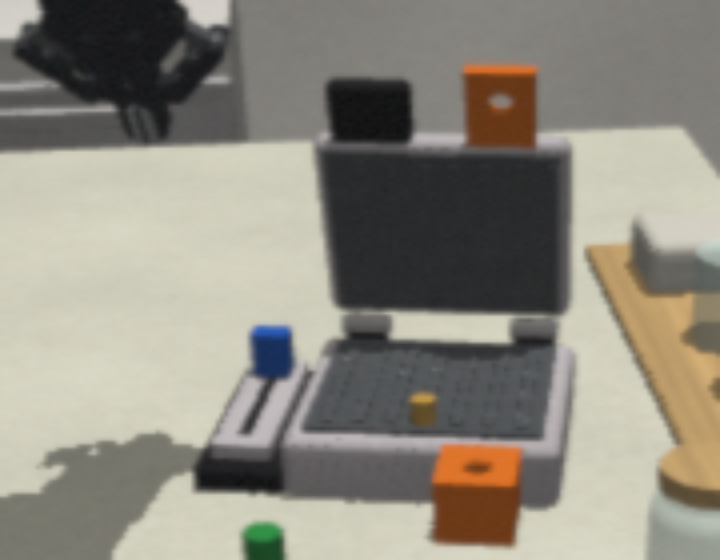

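View pics/s4.png

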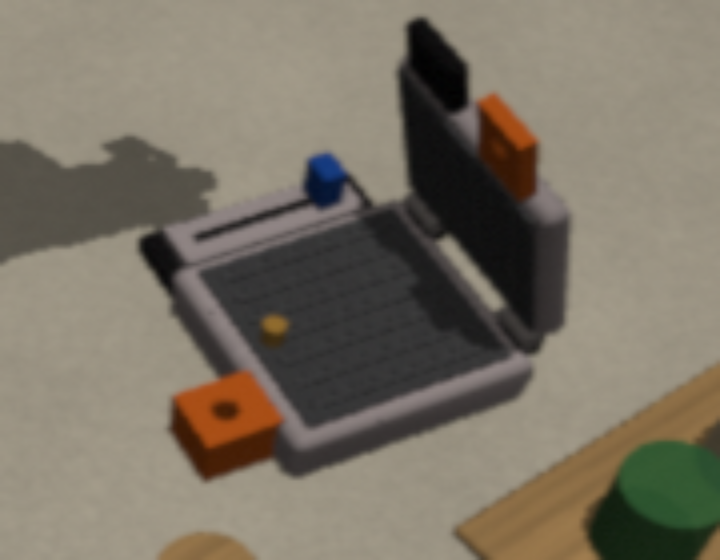

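```bash
python3 - <<'E'
from h import *
z=np.load("wrist0.npz");k=dict(pos=z["pos"],ori=z["ori"])
W=lambda cu,cv,h:pr(onz("wrist",90+cu/2.5,cv/2.5,h,**k)).round(4)
print("slot front",W(141,283,.034),"track front",W(96,303,.034),W(190,325,.034))
S=lambda cu,cv,h:pr(onz("scene",300+cu/4,90+cv/3.5,h)).round(4)
print("scene slot front",S(195,238,.034),"track front",S(165,235,.034),S(185,262,.034),"track rear",S(345,172,.034),S(362,205,.034))
print("deck rear",S(372,207,.02))
E
python3 - <<'E'
import cv2
p=cv2.imread("pics/s4.png"); cv2.imwrite("pics/s5.png",cv2.resize(p[130:290,130:400],None,fx=2.5,fy=2.5,interpolation=2))
E
```

```text
slot front [-0.1195 -0.0485  0.034 ] track front [-0.1383 -0.0607  0.034 ] [-0.0983 -0.0623  0.034 ]
scene slot front [-0.12   -0.0469  0.034 ] track front [-0.1316 -0.0642  0.034 ] [-0.1018 -0.0641  0.034 ] track rear [-0.1347  0.081   0.034 ] [-0.0995  0.0745  0.034 ]
deck rear [-0.1039  0.0874  0.02  ]
```

View pics/s5.png

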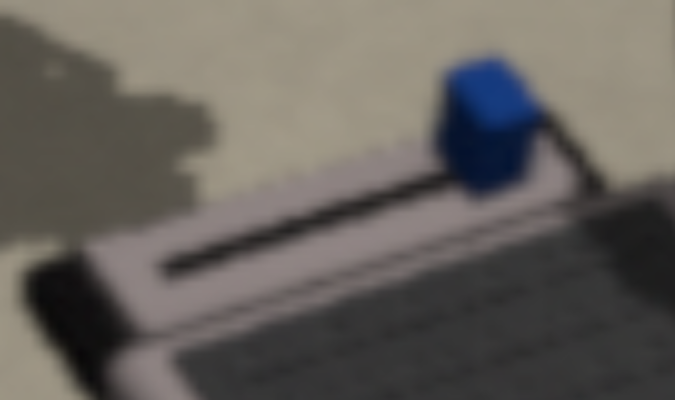

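Request:
servo_tool(increments=[0, 0, 0, -0.17, 0, 0, 0, 0, 0, 0, -0.17, 0, 0, 0, 0, 0, 0, -0.14, 0, 0, 0, 0, -48, 0, 0, 0, 0, 0, 0, -48, 0, 0, 0, 0, 0, 0, -48, 0, 0, 0, 0, 0, 60, 0, 0, 0, 0, 0, 0, 60, 0, 0, 0, 0, 0, 0])

```text
clock: 6.35
tcp_pos: [0.5934, 0.2358, 0.2403]
orientation: [-3.12, 0.295, 0.01]
contact_force: [-0.5, 0.1, -0.1]
grip_width: -0.0002
```

```bash
python3 - <<'E'
from h import *
go([-.05,0.09,.24])
for n in("side","wrist"):
    p,d=grab_frame(n)
    cv2.imwrite(f"pics/4{n}.png",p[:,:,::-1])
E
```

```text
t 6.35 press tcp [-0.0507  0.1419  0.2403] F press [-0.6  0.  -0.1] grip -0.0002
tool in press [[1.0, 0.007, -0.007], [0.007, -1.0, 0.007], [-0.007, -0.007, -1.0]]
delta mm [ 0.4 51.9 -0.1]
```

View pics/4side.png

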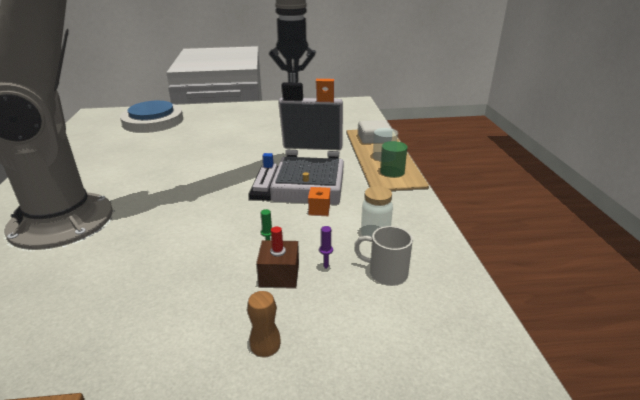

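View pics/4wrist.png

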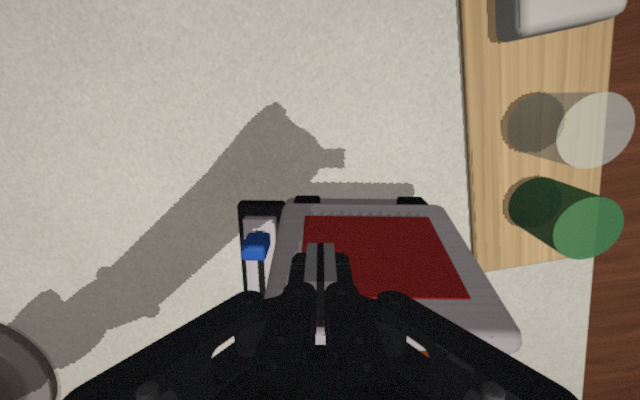

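Request:
servo_tool(increments=[-3, 25, 0, 0, 0, 0, 0, -3, 25, 0, 0, 0, 0, 0, 0, 12, 0, 0, 0, 0, 0, 0, 12, 0, 0, 0, 0, 0, 0, 12, 0, 0, 0, 0, 0, 0, 12, 0, 0, 0, 0, 0, 0, 12, 0, 0, 0, 0, 0, 0, 12, 0, 0, 0, 0, 0])

```text
clock: 7.45
tcp_pos: [0.5632, 0.1152, 0.2405]
orientation: [-3.12, 0.302, 0.008]
contact_force: [0.3, 0.3, 0.1]
grip_width: -0.0001
```

```bash
python3 - <<'E'
from h import *
go([-.05,-.01,.24])
for n in("side",):
    p,d=grab_frame(n)
    cv2.imwrite(f"pics/5{n}.png",p[:,:,::-1])
E
```

```text
t 7.45 press tcp [-0.0569  0.0177  0.2405] F press [0.2 0.3 0.1] grip -0.0001
tool in press [[1.0, 0.003, -0.006], [0.003, -1.0, 0.006], [-0.006, -0.006, -1.0]]
delta mm [ 6.8 27.7  0.3]
```

View pics/5side.png

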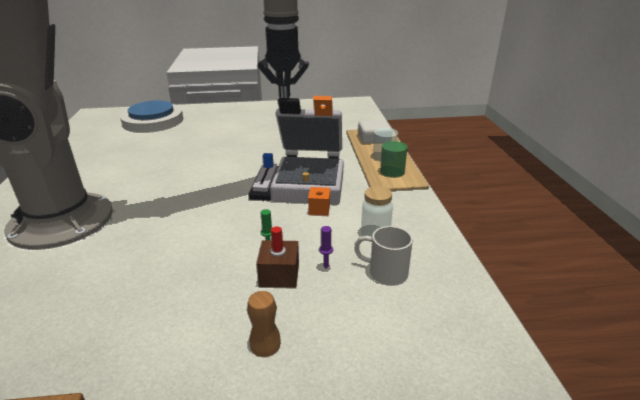

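Request:
servo_tool(increments=[0, 12, 0, 0, 0, 0, 0, 0, 12, 0, 0, 0, 0, 0, 0, 10, 0, 0, 0, 0, 0, 0, 0, -20, 0, 0, 0, 45, 0, 0, -20, 0, 0, 0, 45, 0, 0, 0, 0, 0, 0, 45, 0, 0, 0, 0, 0, 0, 45, 0, 0, 0, 0, 0, 0, 45])

```text
clock: 8.5
tcp_pos: [0.5565, 0.0822, 0.2792]
orientation: [-3.12, 0.302, 0.011]
contact_force: [-0.5, -0.4, -0.6]
grip_width: 0.0449
```

```bash
python3 - <<'E'
from h import *
pin=np.array([.525,-.264,.13])
print(pr(pin));go(pr(pin))
for n in("side","wrist"):
    p,d=grab_frame(n)
    cv2.imwrite(f"pics/6{n}.png",p[:,:,::-1])
E
```

```text
[-0.02076914 -0.36169698  0.13      ]
t 8.5 press tcp [-0.0571 -0.016   0.2792] F press [-0.4 -0.5 -0.6] grip 0.0449
tool in press [[1.0, 0.003, -0.008], [0.003, -1.0, 0.006], [-0.007, -0.006, -1.0]]
delta mm [ 36.5 346.7 146.9]
```

View pics/6side.png

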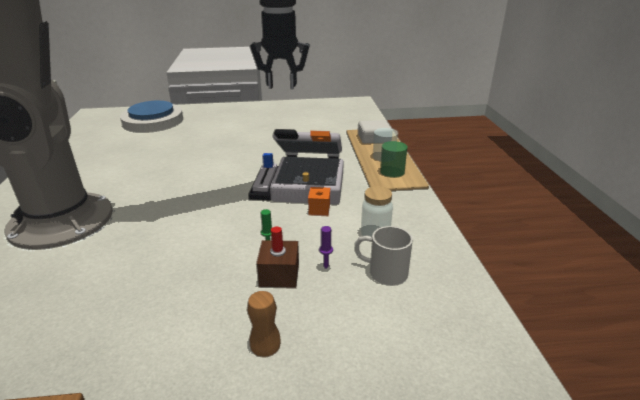

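View pics/6wrist.png

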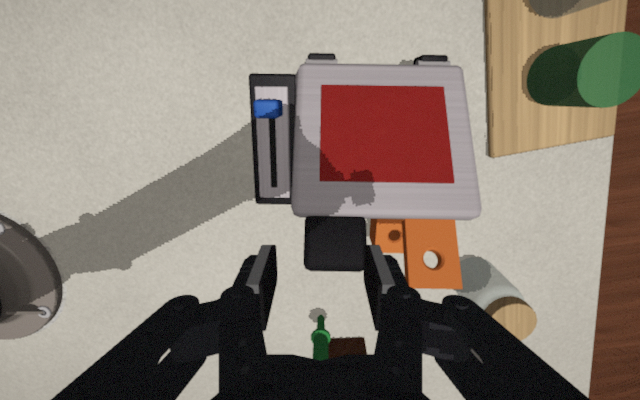

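Request:
servo_tool(increments=[6, 51, 8, 0, 0, 0, 45, 6, 51, 8, 0, 0, 0, 45, 6, 51, 8, 0, 0, 0, 45, 6, 51, 11, 0, 0, 0, 45, 6, 51, 11, 0, 0, 0, 45, 6, 49, 13, 0, 0, 0, 45, 0, 0, 0, 0, 0, 0, 45, 0, 0, 0, 0, 0, 0, 45])

```text
clock: 9.6
tcp_pos: [0.5339, -0.2218, 0.2188]
orientation: [-3.119, 0.301, 0.009]
contact_force: [-0.5, 0.2, 1.1]
grip_width: 0.0451
```

```bash
python3 - <<'E'
from h import *
o=get_obs()
p,d=grab_frame("wrist");np.savez("wrist7.npz",p=p,d=d,pos=o["tcp_pos"],ori=o["orientation"]);cv2.imwrite(f"pics/7w.png",p[:,:,::-1])
p,X=cloud("wrist7.npz","wrist")
hsv=cv2.cvtColor(p,cv2.COLOR_RGB2HSV);m=((hsv[...,0]<5)|(hsv[...,0]>174))&(hsv[...,1]>170)&(hsv[...,2]>60)
n,l,s,c=cv2.connectedComponentsWithStats(m.astype(np.uint8))
for i in range(1,n):
    if s[i,4]>30: print(s[i],c[i],np.nanmedian(X[l==i],0))
t=m&(X[...,2]>.111)&(X[...,2]<.12)
v,u=np.nonzero(t)
(cx,cy),r=cv2.minEnclosingCircle(np.stack([u,v],1).astype(np.float32));k=dict(pos=o["tcp_pos"],ori=o["orientation"])
q=onz("wrist",cx,cy,.115,**k);print("top",cx,cy,r,q,pr(q))
go(pr([q[0],q[1],.073]))
E
```

```text
[310 213  24  38 738] [321.29268293 232.54742547] [ 0.52701398 -0.25722681  0.11344083]
top 321.417724609375 239.92721557617188 11.82407283782959 [ 0.52660475 -0.26170514  0.115     ] [-0.01964069 -0.35913413  0.115     ]
t 9.65 press tcp [-0.02   -0.3178  0.2191] F press [-1.4  0.1  0.5] grip 0.0448
tool in press [[1.0, 0.004, -0.006], [0.004, -1.0, 0.007], [-0.006, -0.007, -1.0]]
delta mm [  1.   42.4 145.8]
```

View pics/7w.png

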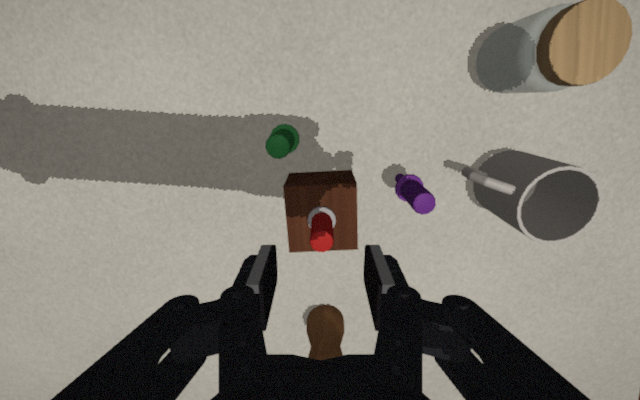

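Request:
servo_tool(increments=[0.5, 21, 0, 0, 0, 0, 45, 0.5, 21.5, 0, 0, 0, 0, 45, 0, 0, 30, 0, 0, 0, 45, 0, 0, 35, 0, 0, 0, 45, 0, 0, 35, 0, 0, 0, 45, 0, 0, 30, 0, 0, 0, 45, 0, 0, 15, 0, 0, 0, 45, 0, 0, 0, 0, 0, 0, 45])

```text
clock: 10.65
tcp_pos: [0.5261, -0.2621, 0.0734]
orientation: [-3.119, 0.299, 0.01]
contact_force: [0.2, 0.3, -0.5]
grip_width: 0.0448
```

```bash
python3 - <<'E'
from h import *
go(pr([.5262,-.262,.073]))
p,d=grab_frame("side");cv2.imwrite(f"pics/8s.png",cv2.resize(p[110:310,180:400,::-1],None,fx=3,fy=3))
p,d=grab_frame("wrist");cv2.imwrite(f"pics/8w.png",p[:,:,::-1])
E
```

```text
t 10.65 press tcp [-0.02   -0.3596  0.0734] F press [ 0.2  0.3 -0.5] grip 0.0448
tool in press [[1.0, 0.004, -0.007], [0.004, -1.0, 0.007], [-0.007, -0.007, -1.0]]
delta mm [ 0.  -0.1  0.4]
```

View pics/8s.png

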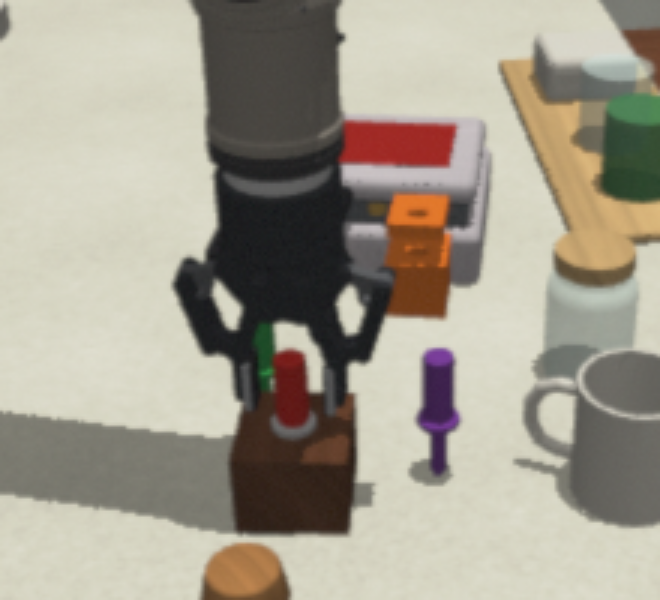

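View pics/8w.png

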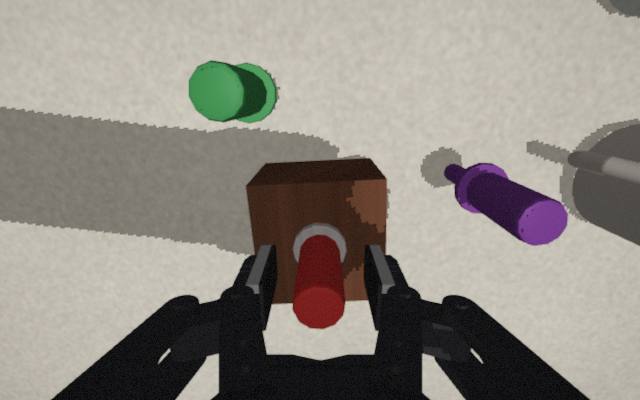

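Request:
servo_tool(increments=[0, 0, 0, 0, 0, 0, 15, 0, 0, 0, 0, 0, 0, 5, 0, 0, 0, 0, 0, 0, 5, 0, 0, 0, 0, 0, 0, 5, 0, 0, 0, 0, 0, 0, 5, 0, 0, -10, 0, 0, 0, 5, 0, 0, -20, 0, 0, 0, 5, 0, 0, -20, 0, 0, 0, 5], squeeze=90)

```text
clock: 11.75
tcp_pos: [0.5261, -0.2637, 0.1248]
orientation: [-3.12, 0.302, 0.008]
contact_force: [0.1, 0.3, -1.4]
grip_width: 0.0203
```

```bash
python3 - <<'E'
from h import *
go([.04,-.11,.17])
p,d=grab_frame("side");np.savez("side9.npz",p=p,d=d,pos=0,ori=0);cv2.imwrite(f"pics/9s.png",cv2.resize(p[110:310,180:400,::-1],None,fx=3,fy=3))
p,X=cloud("side9.npz","side")
q=pr(X[mask(p,(5,180,90),(14,255,255))>0]);q=q[(q[:,2]>.052)];print("lug",np.nanpercentile(q,3,axis=0).round(4),np.nanpercentile(q,97,axis=0).round(4))
E
```

```text
t 11.75 press tcp [-0.0197 -0.3612  0.1248] F press [-0.   0.3 -1.4] grip 0.0203
tool in press [[1.0, 0.003, -0.006], [0.003, -1.0, 0.006], [-0.006, -0.007, -1.0]]
delta mm [  60.1 -251.3  -43.9]
lug [ 0.0195 -0.1359  0.0736] [ 0.0613 -0.077   0.085 ]
```

View pics/9s.png

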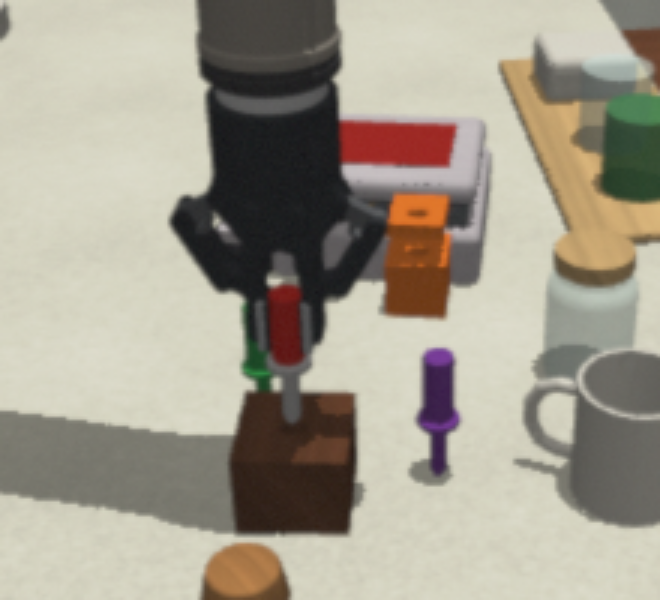

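Request:
servo_tool(increments=[0, 0, -30, 0, 0, 0, 5, 0, 0, -30, 0, 0, 0, 5, 12, -38, 0, 0, 0, 0, 5, 12, -38, 0, 0, 0, 0, 5, 12, -38, 0, 0, 0, 0, 5, 12, -38, 0, 0, 0, 0, 5, 12, -38, 0, 0, 0, 0, 5, 0, 0, 0, 0, 0, 0, 5])

```text
clock: 12.8
tcp_pos: [0.6231, -0.0842, 0.1847]
orientation: [-3.118, 0.291, 0.007]
contact_force: [0.4, 0.4, -0.5]
grip_width: 0.0202
```

```bash
python3 - <<'E'
from h import *
go([.04,-.11,.17])
o=get_obs()
p,d=grab_frame("wrist");np.savez("wrist10.npz",p=p,d=d,pos=o["tcp_pos"],ori=o["orientation"]);cv2.imwrite(f"pics/10w.png",p[:,:,::-1])
p,d=grab_frame("scene");cv2.imwrite(f"pics/10c.png",cv2.resize(p[110:270,300:460,::-1],None,fx=3.7,fy=3.7))
E
```

```text
t 12.8 press tcp [ 0.0406 -0.1663  0.1847] F press [ 0.4  0.4 -0.5] grip 0.0202
tool in press [[1.0, 0.009, -0.006], [0.009, -1.0, 0.009], [-0.005, -0.009, -1.0]]
delta mm [  0.  -56.2  15.2]
```

View pics/10w.png

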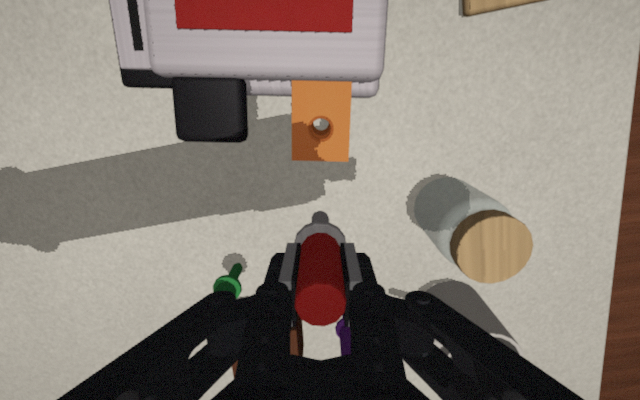

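View pics/10c.png

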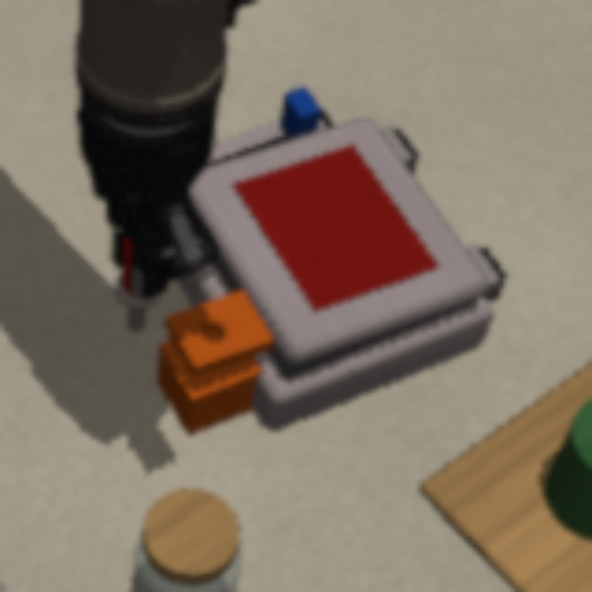

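```bash
python3 - <<'E'
from h import *
z=np.load("wrist10.npz");k=dict(pos=z["pos"],ori=z["ori"]);p=z["p"]
tcp=z["pos"]
c=cv2.resize(p[60:260,260:380,::-1],None,fx=4,fy=3,interpolation=2);cv2.imwrite("pics/10z.png",cv2.resize(p[70:260,260:380,::-1],None,fx=4,fy=3,interpolation=2))
P,X=cloud("wrist10.npz","wrist")
m=mask(P,(5,150,60),(16,255,255))>0
q=pr(X[m&(X[...,2]>.06)]);print("lug z",np.nanpercentile(q,[3,50,97],axis=0).round(4))
# hole: non-orange inside lug contour
mm=(m&(X[...,2]>.06)).astype(np.uint8)
cs,_=cv2.findContours(mm,cv2.RETR_EXTERNAL,cv2.CHAIN_APPROX_NONE);cc=max(cs,key=cv2.contourArea)
print("lug box",cv2.minAreaRect(cc))
for uv in((320,126),):
    for h in(.0845,):print("hole",pr(onz("wrist",*uv,h,**k)).round(4))
for uv in ((320,212),(320,215)):
    print("tip",pr(onz("wrist",*uv,tcp[2]-.058+.003,**k)).round(4),pr(tcp).round(4))
E
```

```text
lug z [[ 0.0184 -0.1331  0.082 ]
 [ 0.0393 -0.1017  0.0845]
 [ 0.0604 -0.0765  0.0873]]
lug box ((321.0, 120.5), (79.0, 58.0), 90.0)
hole [ 0.0395 -0.1078  0.0845]
tip [ 0.0402 -0.162   0.1297] [ 0.0406 -0.1663  0.1847]
tip [ 0.0402 -0.1642  0.1297] [ 0.0406 -0.1663  0.1847]
```

View pics/10z.png

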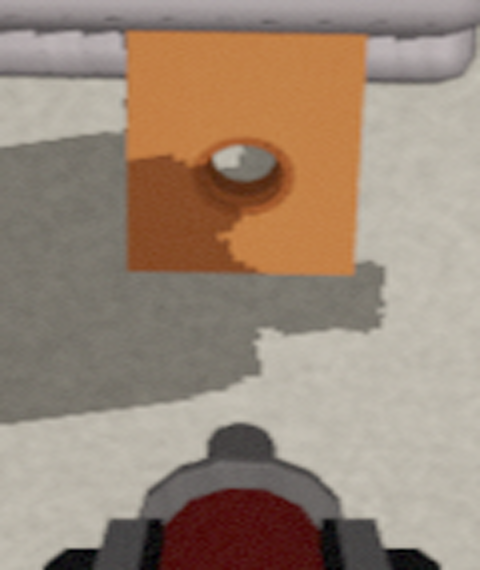

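Request:
servo_tool(increments=[0, -27, 0, 0, 0, 0, 5, 0, -28, 0, 0, 0, 0, 5, 0, 0, 0, -0.009, 0.006, 0, 5, 0, 0, 10, 0, 0, 0, 5, 0, 0, 10, 0, 0, 0, 5, 0, 0, 10, 0, 0, 0, 5, 0, 0, 4, 0, 0, 0, 5, 0, 0, 0, 0, 0, 0, 5])

```text
clock: 13.9
tcp_pos: [0.6321, -0.0353, 0.1506]
orientation: [3.124, -0.302, -0.001]
contact_force: [-0.4, 0.3, -0.5]
grip_width: 0.0199
```

```bash
python3 - <<'E'
from h import *
go([.04,-.11,.12])
o=get_obs()
p,d=grab_frame("wrist");np.savez("wrist11.npz",p=p,d=d,pos=o["tcp_pos"],ori=o["orientation"]);cv2.imwrite(f"pics/11w.png",cv2.resize(p[120:320,220:420,::-1],None,fx=3,fy=3))
p,d=grab_frame("scene");cv2.imwrite(f"pics/11c.png",cv2.resize(p[150:250,310:430,::-1],None,fx=5,fy=5,interpolation=2))
p,d=grab_frame("side");cv2.imwrite(f"pics/11s.png",cv2.resize(p[120:230,260:380,::-1],None,fx=5,fy=5,interpolation=2))
E
```

```text
t 13.9 press tcp [ 0.0399 -0.1166  0.1506] F press [-0.4  0.2 -0.5] grip 0.0199
tool in press [[1.0, 0.003, -0.001], [0.003, -1.0, -0.003], [-0.001, 0.003, -1.0]]
delta mm [ 0.1 -6.7 30.6]
```

View pics/11w.png

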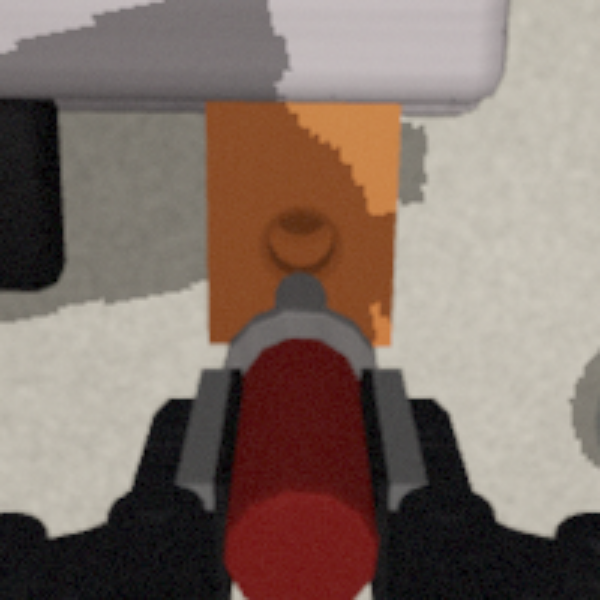

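View pics/11c.png

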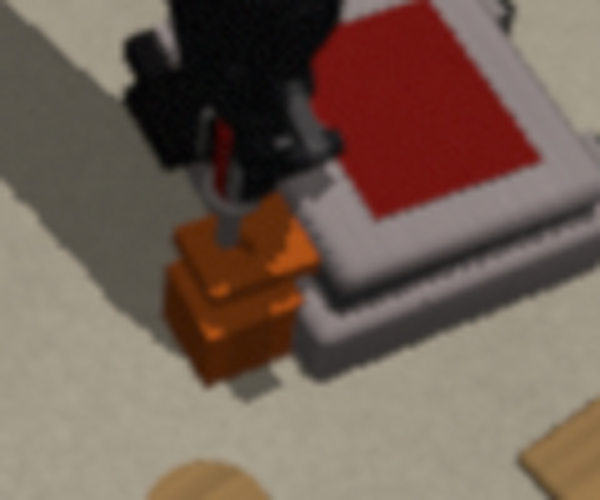

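View pics/11s.png

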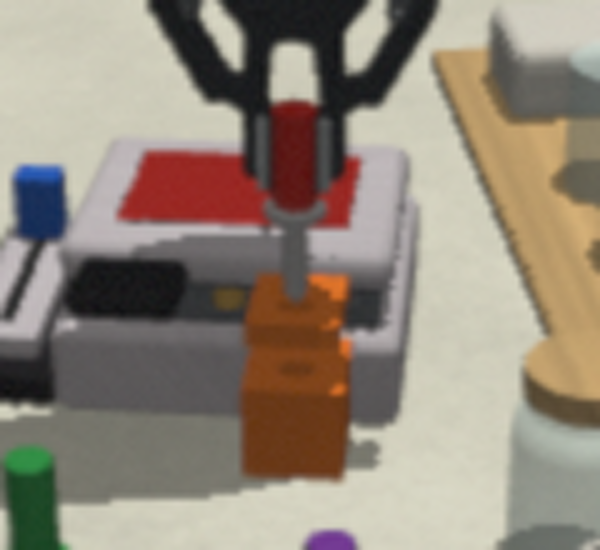

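```bash
python3 - <<'E'
from h import *
z=np.load("wrist11.npz");k=dict(pos=z["pos"],ori=z["ori"]);t=z["pos"][2]
print("hole",pr(onz("wrist",320,200.2,.0845,**k)).round(4),"tip",pr(onz("wrist",320.5,213,t-.056,**k)).round(4))
S=lambda u,v,h:pr(onz("side",260+u/5,120+v/5,h)).round(4)
print("side tip",S(296,298,t-.058),"hole",S(296,292,.0845),"sock",S(298,369,.05))
E
```

```text
hole [ 0.0398 -0.1081  0.0845] tip [ 0.0402 -0.114   0.0946]
side tip [ 0.0422 -0.1221  0.0926] hole [ 0.0403 -0.1014  0.0845] sock [ 0.0424 -0.1165  0.05  ]
```

Request:
servo_tool(increments=[0, -6.5, 0, 0, 0, 0, 5, 0, 0, 0, 0, 0, 0, 5, 0, 0, 3, 0, 0, 0, 5, 0, 0, 3, 0, 0, 0, 5, 0, 0, 3, 0, 0, 0, 5, 0, 0, 3, 0, 0, 0, 5, 0, 0, 3, 0, 0, 0, 5, 0, 0, 0, 0, 0, 0, 5])

```text
clock: 15.05
tcp_pos: [0.6334, -0.0289, 0.1357]
orientation: [3.124, -0.302, -0.001]
contact_force: [-0.3, -0.1, -0.6]
grip_width: 0.02
```

```bash
python3 - <<'E'
from h import *
go([.04,-.11,.12])
o=get_obs()
p,d=grab_frame("wrist");np.savez("wrist12.npz",p=p,d=d,pos=o["tcp_pos"],ori=o["orientation"]);cv2.imwrite(f"pics/12w.png",cv2.resize(p[120:320,220:420,::-1],None,fx=3,fy=3))
p,d=grab_frame("side");cv2.imwrite(f"pics/12s.png",cv2.resize(p[120:230,260:380,::-1],None,fx=5,fy=5,interpolation=2))
E
```

```text
t 15.05 press tcp [ 0.0399 -0.11    0.1357] F press [-0.3 -0.1 -0.6] grip 0.02
tool in press [[1.0, 0.003, -0.0], [0.003, -1.0, -0.003], [-0.0, 0.003, -1.0]]
delta mm [ 0.1 -0.  15.7]
```

View pics/12w.png

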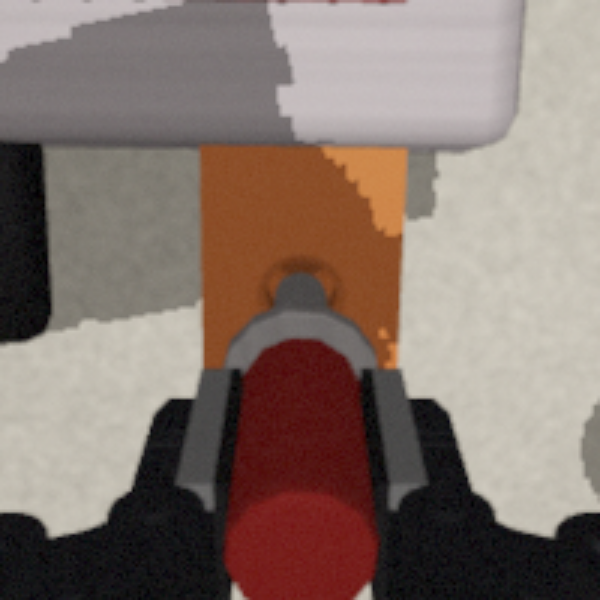

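View pics/12s.png

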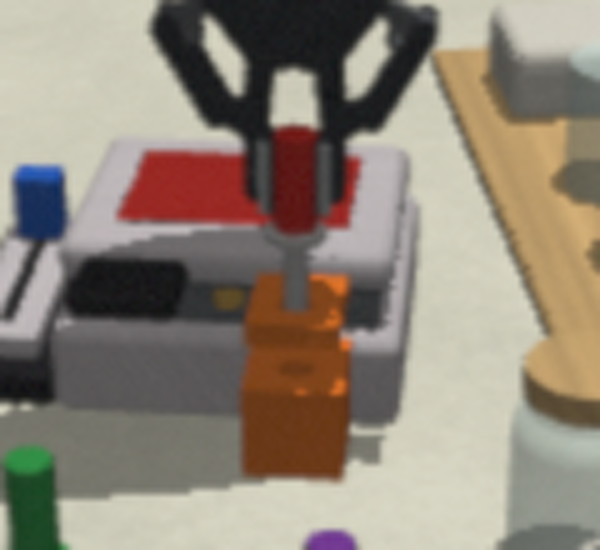

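Request:
servo_tool(increments=[0, 0, 4, 0, 0, 0, 5, 0, 0, 4, 0, 0, 0, 5, 0, 0, 4, 0, 0, 0, 5, 0, 0, 4, 0, 0, 0, 5, 0, 0, 4, 0, 0, 0, 5, 0, 0, 4, 0, 0, 0, 5, 0, 0, 4, 0, 0, 0, 5, 0, 0, 4, 0, 0, 0, 5])

```text
clock: 16.15
tcp_pos: [0.6336, -0.0289, 0.1038]
orientation: [3.125, -0.302, -0.0]
contact_force: [0.7, 0.4, -1.4]
grip_width: 0.0203
```

```bash
python3 - <<'E'
from h import *
go([.04,-.11,.083])
p,d=grab_frame("side");cv2.imwrite(f"pics/13s.png",cv2.resize(p[120:230,260:380,::-1],None,fx=5,fy=5,interpolation=2))
E
```

```text
t 16.15 press tcp [ 0.0401 -0.11    0.1038] F press [ 0.6  0.6 -1.4] grip 0.0203
tool in press [[1.0, 0.003, 0.0], [0.003, -1.0, -0.002], [0.0, 0.002, -1.0]]
delta mm [-0.1 -0.1 20.8]
```

View pics/13s.png

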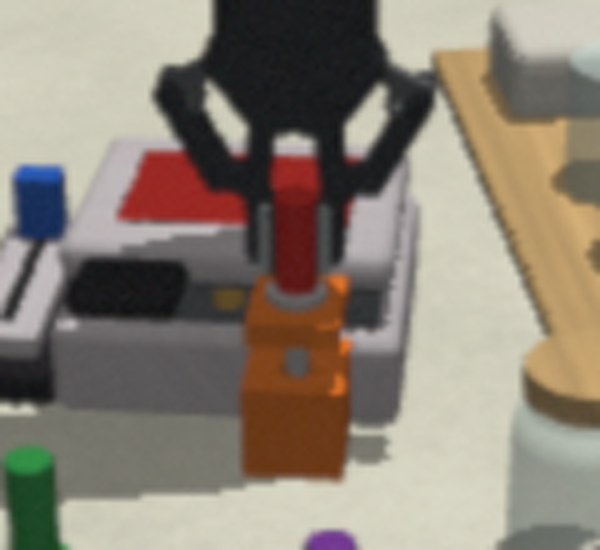

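Request:
servo_tool(increments=[0, 0, 3, 0, 0, 0, 5, 0, 0, 3, 0, 0, 0, 5, 0, 0, 3, 0, 0, 0, 5, 0, 0, 3, 0, 0, 0, 5, 0, 0, 2, 0, 0, 0, 5, 0, 0, 2, 0, 0, 0, 5, 0, 0, 2, 0, 0, 0, 5, 0, 0, 2, 0, 0, 0, 5], squeeze=110)

```text
clock: 17.2
tcp_pos: [0.634, -0.0295, 0.0851]
orientation: [3.124, -0.303, 0.001]
contact_force: [-6.1, -3.5, 21.7]
grip_width: 0.0199
```

```bash
python3 - <<'E'
from h import *
go([.04,-.11,.083])
E
```

```text
t 17.2 press tcp [ 0.0406 -0.1105  0.0851] F press [-5.3 -4.6 21.7] grip 0.0199
tool in press [[1.0, 0.002, 0.001], [0.002, -1.0, -0.003], [0.001, 0.003, -1.0]]
delta mm [-0.6 -0.5  2.1]
```

```bash
cat > look.py <<'E'
from h import *
import sys
t=sys.argv[1]
go([.04,-.11,.083])
for n in("scene","side"):
    p,d=grab_frame(n);np.savez(f"{n}{t}.npz",p=p,d=d,pos=0,ori=0)
    c=p[140:240,310:430] if n=="scene" else p[120:230,260:380]
    cv2.imwrite(f"pics/{t}{n}.png",cv2.resize(c[:,:,::-1],None,fx=5,fy=5,interpolation=2))
    p,X=cloud(f"{n}{t}.npz",n);Q=(X-ORG)@RP
    g=(Q[...,0]>-.08)&(Q[...,0]<.08)&(Q[...,2]>.05)&(Q[...,2]<.13)
    hsv=cv2.cvtColor(p,cv2.COLOR_RGB2HSV)
    red=g&(hsv[...,0]<8)&(hsv[...,1]>150)&(Q[...,1]>-.07)&(Q[...,2]<.12)
    q=Q[red];A=np.c_[q[:,1],np.ones(len(q))];s=np.linalg.lstsq(A,q[:,2],rcond=None)[0];print(n,"red panel n",len(q),"slope",s[0].round(4),"z at -.06",(s@[-.06,1]).round(4),"z at .06",(s@[.06,1]).round(4))
    q=Q[(mask(p,(5,150,60),(16,255,255))>0)&g&(Q[...,1]<-.07)&(Q[...,2]>.055)];print("lug",len(q),np.nanpercentile(q,[10,50,90],axis=0)[:,1:].round(4).tolist())
E
python3 look.py 14; python3 - <<'E'
from h import *
E
```

```text
t 17.2 press tcp [ 0.0406 -0.1105  0.0851] F press [-5.3 -4.6 21.7] grip 0.0199
tool in press [[1.0, 0.002, 0.001], [0.002, -1.0, -0.003], [0.001, 0.003, -1.0]]
delta mm [-0.6 -0.5  2.1]
scene red panel n 1139 slope 0.0033 z at -.06 0.0828 z at .06 0.0832
lug 1109 [[-0.5378, 0.0576], [-0.3612, 0.0615], [-0.1201, 0.1056]]
side red panel n 302 slope -0.0024 z at -.06 0.082 z at .06 0.0817
lug 201 [[-0.377, 0.0594], [-0.1329, 0.0679], [-0.0984, 0.0898]]
```

View pics/14side.png

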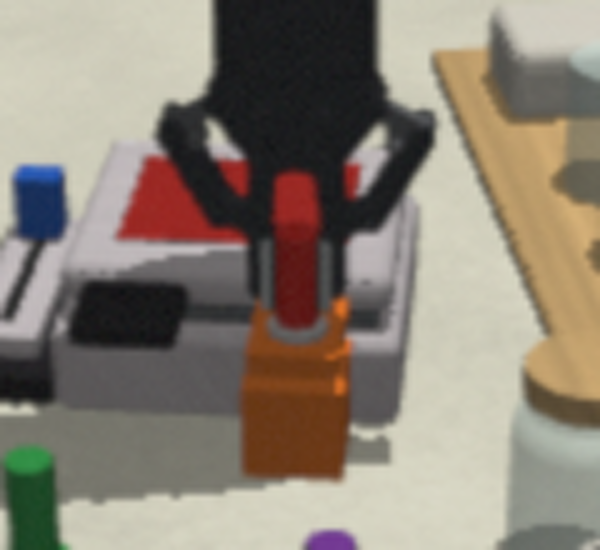

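View pics/14scene.png

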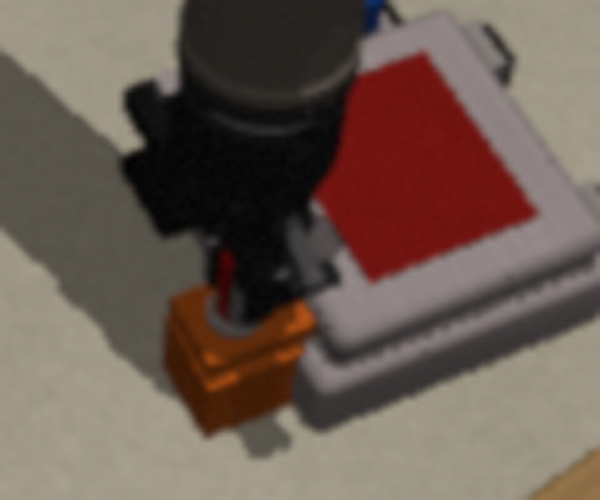

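Request:
servo_tool(increments=[0, 0, 1, 0, 0, 0, 5, 0, 0, 0.5, 0, 0, 0, 5, 0, 0, 0, 0, 0, 0, 5, 0, 0, 0, 0, 0, 0, 5, 0, 0, 0, 0, 0, 0, 5, 0, 0, 0, 0, 0, 0, 5, 0, 0, 0, 0, 0, 0, 5, 0, 0, 0, 0, 0, 0, 5], squeeze=110)

```text
clock: 18.3
tcp_pos: [0.634, -0.0295, 0.0851]
orientation: [3.124, -0.303, 0.002]
contact_force: [-8.4, -2.9, 21.6]
grip_width: 0.0199
```

```bash
python3 look.py 15
```

```text
t 18.3 press tcp [ 0.0406 -0.1105  0.0851] F press [-7.7 -4.5 21.6] grip 0.0199
tool in press [[1.0, 0.002, 0.001], [0.002, -1.0, -0.003], [0.001, 0.003, -1.0]]
delta mm [-0.6 -0.5  2.1]
scene red panel n 1142 slope -0.0018 z at -.06 0.0832 z at .06 0.083
lug 1112 [[-0.538, 0.0576], [-0.362, 0.0614], [-0.12, 0.1055]]
side red panel n 305 slope -0.0061 z at -.06 0.0822 z at .06 0.0815
lug 199 [[-0.1387, 0.0593], [-0.1328, 0.0676], [-0.0986, 0.0702]]
```

View pics/15side.png

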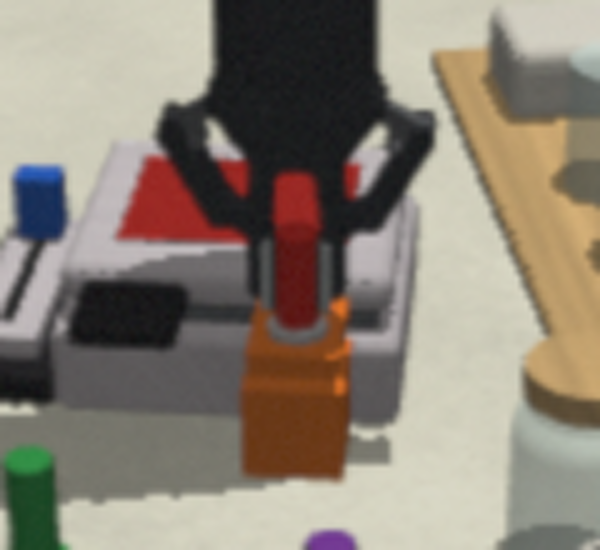

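Request:
servo_tool(increments=[-0.4, 0, 1, 0, 0, 0, 5, 0, 0, 1, 0, 0, 0, 5, 0, 0, 0, 0, 0, 0, 5, 0, 0, 0, 0, 0, 0, 5, 0, 0, 0, 0, 0, 0, 5, 0, 0, 0, 0, 0, 0, 5, 0, 0, 0, 0, 0, 0, 5, 0, 0, 0, 0, 0, 0, 5], squeeze=110)

```text
clock: 19.4
tcp_pos: [0.6341, -0.0295, 0.0849]
orientation: [3.124, -0.303, 0.003]
contact_force: [-12.3, -3.4, 33.7]
grip_width: 0.0197
```

```bash
python3 look.py 16
```

```text
t 19.4 press tcp [ 0.0407 -0.1105  0.0849] F press [-11.4  -5.7  33.7] grip 0.0197
tool in press [[1.0, 0.002, 0.003], [0.002, -1.0, -0.003], [0.003, 0.003, -1.0]]
delta mm [-0.7 -0.5  1.9]
scene red panel n 1145 slope -0.0028 z at -.06 0.0831 z at .06 0.0828
lug 1105 [[-0.5375, 0.0576], [-0.3621, 0.0615], [-0.1198, 0.1055]]
side red panel n 304 slope -0.0032 z at -.06 0.0819 z at .06 0.0816
lug 201 [[-0.3348, 0.0589], [-0.1325, 0.0672], [-0.0992, 0.0703]]
```

```bash
python3 - <<'E'
from h import *
go([.04,-.11,.083])
p,d=grab_frame("side");cv2.imwrite("pics/17.png",p[:,:,::-1])
go([.04,-.11,.083])
E
```

```text
t 19.5 press tcp [ 0.0407 -0.1105  0.0849] F press [-9.6 -4.5 33.3] grip 0.0196
tool in press [[1.0, 0.002, 0.002], [0.002, -1.0, -0.003], [0.002, 0.003, -1.0]]
delta mm [-0.7 -0.5  1.9]
t 19.55 press tcp [ 0.0407 -0.1105  0.0848] F press [-10.7  -4.9  32.8] grip 0.0203
tool in press [[1.0, 0.002, 0.002], [0.002, -1.0, -0.003], [0.002, 0.003, -1.0]]
delta mm [-0.7 -0.5  1.8]
```

View pics/17.png

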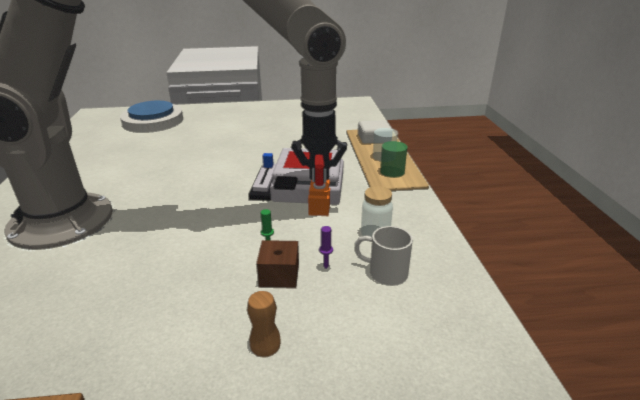

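The last side picture shows the press shut with the red pin in the lug at (319,175). The blue grip is at the hinge end at (268,160), the rest is empty at (278,262), and the mug, jar and mill are where they stood. The push is steady at about 33 N.

```bash
python3 -c "
from bench import *
print(hand_in())"
```

```text
the job is handed in; nothing more can be done
None
```

The job is done in the order asked and was handed in at about 19.6 s; no verdict was reported. The arm is still gripping the pin and pressing it down.

- **Selector:** I pushed the blue grip toward the hinge until it hit the stop, where the force rose to about 47 N. The pictures show it moved about 80 mm, and no slot is visible beyond it. I did not measure the 0.090 m joint value directly.
- **Upper half:** I pushed the handle over and it sank shut by itself onto the spring, resting ajar with the lug at about 84 mm.
- **Pin:** I took the red pin from the rest and pushed it through the lug into the base block. It pushes back with about 33 N, grip set to 110 N, and the height barely changed as the push went from 22 to 34 N, so it is against a hard stop.
- **Shut check:** In the last depth pictures the upper half tilts only about 0.003 rad, within noise, and the lug top is at about 70 mm.
- **Other things:** The mug, jar and mill stand where they were in the last side picture.

Two readings did not fully agree:
- The fingertips ended 2 mm higher than I worked out for a fully home pin, probably because I gripped it slightly lower on the grip than assumed.
- A sideways force of about 10 N remained at the pin; I left it because the position was steady.

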